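# Fit the soft jaw pad to the vise and close it one hole

## Task

Fit the loose yellow jaw pad to the bench vise: stand it on the vise bed and push it onto the fixed jaw's two pins until it sits flush against the jaw. Then pull up the red index knob, slide the moving jaw one hole closer to the pad and let the knob drop fully home there. Leave the other things on the bench where they are.

Things in the scene. Friction and masses are not known exactly. Their poses are not given: they have to be found in the camera images.
- vise: Blue-grey bench vise, bolted down. Origin: centre of its bed's underside; x across the jaws, y along the jaw axis, z up (all mm here in this frame). Bed x +-50, y +-150, top z 30, a 24 wide slot along its middle; 4 bolt lugs up to z 18 reach x +-80. Fixed jaw: block x +-50, y -150 to -115, top z 85, its face looks to +y. The free gap from it to the moving jaw is 125 mm at the start.
- pins (a point): Point half-way between the fixed jaw's two pins, on the jaw's face: vise frame x 0, y -115, z 55 mm; axes as the vise. The steel pins, 10 mm in diameter, stand at x -25 and +25 from it and reach 18 mm out of the face towards vise +y; their last 6 mm taper to 5 mm. They are 25 mm above the bed's top.
- pad_center (a point): Centre of the loose yellow jaw pad: rigid plate 90 mm wide (its x), 20 thick (y), 50 tall (z), 0.12 kg, at the start upright on the bench beside the vise. Two 13 mm holes through its thickness at x -25 and +25, half-way up: level with the pins when it stands on the bed. Either face may go to the jaw. Flush, its centre is at vise x 0, y -105, z 55 mm. It tips if pushed high up: push near the bed.
- jaw_face (a point): Point on the moving jaw's face, on its middle line, at the bed's top: vise x 0, y +10, z 30 mm at the start; axes as the vise. The jaw is a block 100 mm wide, 30 thick (from here to +y), top at z 84. Fingers holding the pad by its faces do not fit between pad and fixed jaw once the pins are reached: let go a little before and push the pad on from this side.
- jaw (a joint): Position of the moving jaw, m: 0 at the start, growing as it slides towards the fixed jaw (vise -y), up to 0.080. Index holes at 0, 0.040 and 0.080. Locked while the index pin is in a hole; free, it slides with about 3 N of friction and stays where it is left.
- plunger (a joint): Lift of the index knob, m: 0 with its pin fully down in a hole, at most 0.016. A spring pulls it down with about 5 N at 0, 8 N at full lift. The pin clears the holes above 0.009 and rides on the bar between them at about 0.008. Holes have 2 mm of play either side of the pin; let go over a hole, the knob snaps down by itself.
- knob_grip (a point): Centre of the red index knob, an upright cylinder 28 mm in diameter and 28 mm tall on a thin stem, carried by the moving jaw's tail plate (60 mm wide, top z 49). At the start at vise x 0, y +80, z 85 mm. Lift it straight up, then pull it along to slide the jaw. The jaw block (top z 84) is 26 mm from its -y side; the other sides are free.
- wrench: Bystander: steel open-ended wrench lying flat, 170 mm long. Origin in its underside or middle. Leave it alone.
- screwdriver: Bystander: screwdriver lying flat, 200 mm long. Origin in its underside or middle. Leave it alone.
- screw_jar: Bystander: clear jar with a blue cap, 64 mm across, 85 mm tall. Origin in its underside or middle. Leave it alone.
- paint_can: Bystander: green paint can with a pale lid, 84 mm across, 110 mm tall. Origin in its underside or middle. Leave it alone.
- offcut: Bystander: wooden offcut 110 x 60 x 35 mm. Origin in its underside or middle. Leave it alone.
- parts_box: Bystander: cardboard box 90 x 120 x 60 mm. Origin in its underside or middle. Leave it alone.
- mug: Bystander: white mug, 80 mm across, 90 mm tall. Origin in its underside or middle. Leave it alone.
Not all that is in view belongs to the job. What is shaped like the part that bears pad_center but green or turquoise is not meant.

How it is judged:
By the outcome, as a careful person would: the job done as asked, in the order asked, and still so for the second after the job is handed in, with the robot touching nothing.
It also fails if it takes over 72 s, if anything falls off the work surface, if the arm or the gripper's body presses on something with over 40 N, if the wrist force passes 120 N, or if a joint passes its speed limit or range.

## Robot

A 6-joint arm with a two-finger parallel gripper is mounted at the origin on the work surface. World frame = base frame: x ahead of the robot, y to its left, z up, the work surface at z = 0. Lengths are in mm, angles in rad, forces in N, time in s.
With the tool pointing down it reaches from about 350 to 975 mm from the base axis. Payload 7.1 kg.
Tool frame: the origin (TCP) lies at the very end of the fingers, on their centre line; the grasp point (between the pads) lies 19 mm behind it; z points along the fingers, y is the direction in which the jaws open and shut (so a half turn about z gives the same grasp; the last joint's range is limited). The gripper opens to 88 mm and grips with 3 to 60 N. Pads are 20 mm wide; open, the fingers measure 115 mm over their backs; the gripper's body (75 mm by 178 mm) begins 61 mm behind the grasp point.
Start: joints at [1.243, 0.423, 1.63, -0, 1.089, -0.019], TCP at [189.915, 595.43, 222.675] pointing down, gripper open.
Joint ranges: [-3, 3], [-0.9, 2.11], [0.09, 2.58], [-1.31, 4.45], [0.11, 2.69], [-2.54, 2.54]. Speed limits (rad/s): [2.39, 2.39, 3.01, 3.14, 3.14, 3.14].

## Interface

Orientations are given as a rotation vector (axis times angle).
In Python, from workcell import readout, imaging, close_job gives the robot as it stands.
- The arm moves only by the tool carry_out, never from a script. Its argument "rows" is a list of rows, each a list of 3 entries, a list of its own where there are three numbers: the shift along the tool's x, y, z in m, then the turn, a rotation vector about the tool's x, y, z in rad, then the closure, from 0 (fully open) to 1 (shut). In form: [[[dx, dy, dz], [wx, wy, wz], hand], ...]. A call has 1 to 12 rows; each row shifts and turns the commanded pose from where the row before left it, along the tool's axes as they then stand; what a row does not reach is not made up. A row lasts 1/12 s, in which the tool goes at most 41.7 mm and 7.16 degrees, less where a joint would pass 70% of its speed; a pose out of reach is approached as far as the arm can. A call with a gripper value outside its range is refused whole. The fingers move at their own pace and stop on an object; the grip force is fixed at half the most. Time passes only in rows, so rows that do not move let the fingers close. It gives the time, the measured TCP pose, the force and the opening at its end, in the units of the state.
- readout.get_obs(): the state, without advancing time (a new reading comes with each control period).
- imaging.get_image(name): name is "scene" or "top" or "wrist"; returns the picture (480x640x3 uint8, red, green, blue); there is no depth.
- imaging.camera_params(name): a dict with "fx", "fy", "cx", "cy" (pixels), "rvec" (rotation vector, rad) and "tvec" (3), from world to camera coordinates, as OpenCV has them; the wrist camera has in their place "T_tool_cam" (4x4, takes a point from camera to tool coordinates, whose origin is the TCP and whose axes are the flange's). Camera axes: x right, y down, z forward; pixel columns grow to the right and rows downward; lengths in mm; the calibration is good to about 2 mm. A picture is of the moment at which its call begins: read the wrist's pose just before it. camera_params takes no time and is no camera call.
- close_job(): hands the job in, once; it reports no verdict.
The state is a dict: "t": time; "qpos": joint angles; "qvel": joint speeds; "joint_torque": joint torques, N m; "ee_pos": TCP position; "orientation": TCP orientation; "ft_force": force on the tool from outside, world axes, zero at the start; "moment": the same for the moment, N m; "width": finger opening in mm.
Only numpy, scipy, OpenCV 4.12 (cv2) and the standard library are available. Lean on these libraries where they do the work, as an engineer would, in place of code of your own. Each camera call takes 0.05 s, during which the arm holds its last target.

## Working session

There is one attempt and no reset: what is moved stays moved. The work goes in short steps, Python scripts to look and compute and a tool call to move; the robot and the scene stay as the last step left them, time stands still between calls to the robot, and variables do not carry over. Pictures are saved under pics/ and viewed, and the job is handed in when it is done.

Besides the shell and the picture viewer there is one more tool, called after "Emit:" as a command line: name --argument value ..., lists and objects as JSON in quotes. carry_out: Moves the arm, as the interface text tells. Its arguments: {"type":"object","properties":{"rows":{"type":"array","items":{"type":"array"}}},"required":["rows"]}

```bash
mkdir -p pics; ls; cat > h.py <<'E'
import numpy as np, cv2
from workcell import readout, imaging
def snap(n,f):
    im=imaging.get_image(n); cv2.imwrite('pics/'+f,im[:,:,::-1]); return im
E
python3 - <<'E'
from h import *
o=readout.get_obs(); print(o)
for n in ['scene','top']:
    snap(n,n+'0.png'); print(imaging.camera_params(n))
print(imaging.camera_params('wrist'))
E
```

```text
pics
{'t': 0.0, 'qpos': array([ 1.24299602e+00,  4.23849036e-01,  1.63067716e+00, -5.82177750e-05,
        1.08860538e+00, -1.89849811e-02]), 'qvel': array([-6.32731824e-04, -1.07867235e-04,  7.00455861e-05, -1.17818554e-03,
        3.24270083e-05, -2.94606303e-04]), 'joint_torque': array([ 1.43725531e-03, -5.44631660e+01, -2.73669970e+01,  6.43573212e-02,
        2.27383920e-02, -1.16119481e-04]), 'ee_pos': array([189.75957649, 594.91461748, 221.90162837]), 'orientation': array([-4.83085600e-01, -3.10400997e+00,  2.39490712e-03]), 'ft_force': array([-0.25348134,  0.60999993, -0.55411027]), 'moment': array([-0.02513389,  0.02526751, -0.01247108]), 'width': 87.56362110726937}
{'fx': 552.3252879541345, 'fy': 552.3252879541345, 'cx': 324.6590791634614, 'cy': 246.93045549376, 'rvec': array([ 1.3237175 ,  2.27354791, -0.88083254]), 'tvec': array([ 282.97289374, -277.6480064 , 1582.52144761])}
{'fx': 473.4301362156195, 'fy': 473.4301362156195, 'cx': 318.00772301974285, 'cy': 238.45350228130008, 'rvec': array([ 2.10522196, -2.15995258,  0.19441319]), 'tvec': array([ -17.42563277,  523.88420859, 1189.03380467])}
{'fx': 376.6958919461771, 'fy': 376.6958919461771, 'cx': 314.96967579641876, 'cy': 234.2704274593705, 'T_tool_cam': array([[ 9.69384792e-04, -9.67660797e-01, -2.52253132e-01,
         6.87850391e+01],
       [ 9.99999434e-01,  8.27648269e-04,  6.67985604e-04,
        -5.14958338e-01],
       [-4.37606614e-04, -2.52253637e-01,  9.67661052e-01,
        -1.61654226e+02],
       [ 0.00000000e+00,  0.00000000e+00,  0.00000000e+00,
         1.00000000e+00]])}
```

View pics/scene0.png

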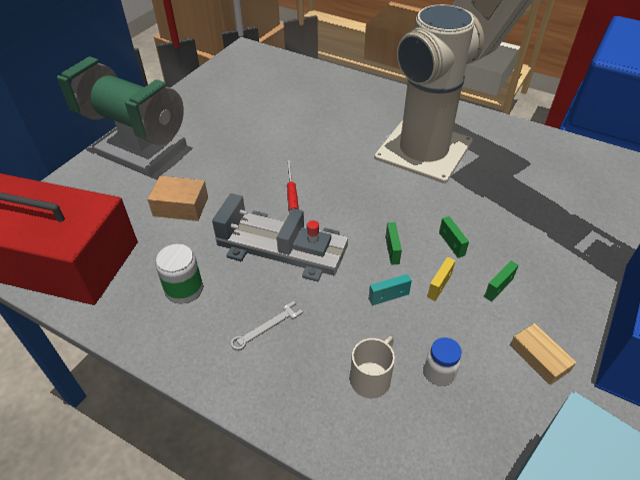

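View pics/top0.png

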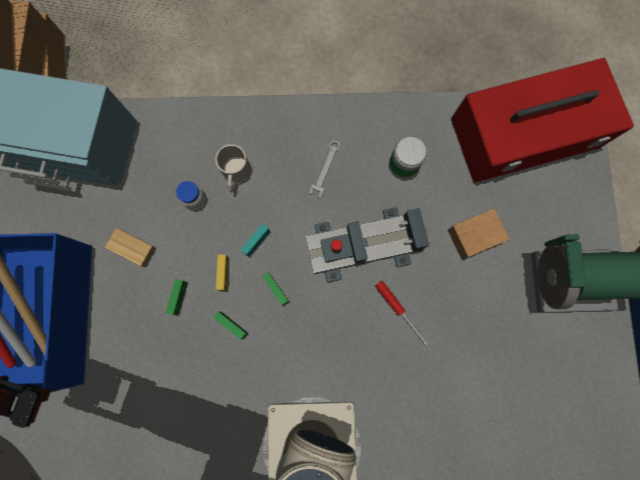

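Candidates for the pad: yellow (222,272), turquoise (255,240), green (275,288), (230,325) and (176,297) in the top view. Only the yellow one fits. Next I enlarge it and measure.

```bash
cat >> h.py <<'E'
def ray(n,uv):
    p=imaging.camera_params(n); R=cv2.Rodrigues(p['rvec'])[0]
    d=np.array([(uv[0]-p['cx'])/p['fx'],(uv[1]-p['cy'])/p['fy'],1.])
    return -R.T@p['tvec'], R.T@d
def onz(n,uv,z):
    c,d=ray(n,uv); return c+d*(z-c[2])/d[2]
def proj(n,P):
    p=imaging.camera_params(n); K=np.array([[p['fx'],0,p['cx']],[0,p['fy'],p['cy']],[0,0,1]])
    return cv2.projectPoints(np.array(P,float).reshape(-1,3),p['rvec'],p['tvec'],K,None)[0][:,0]
E
python3 - <<'E'
from h import *
np.set_printoptions(precision=1,suppress=True)
t=cv2.imread('pics/top0.png'); s=cv2.imread('pics/scene0.png')
a=cv2.resize(t[200:350,150:450],None,fx=2.6,fy=2.6,interpolation=cv2.INTER_CUBIC)
cv2.imwrite('pics/crop_t.png',a)
cv2.imwrite('pics/crop_s.png',cv2.resize(s[170:310,200:520],None,fx=2.5,fy=2.5,interpolation=cv2.INTER_CUBIC))
hsv=cv2.cvtColor(t,cv2.COLOR_BGR2HSV)
m=cv2.inRange(hsv,(18,150,60),(32,255,255)); 
for nm,m in [('y',m),('r',cv2.inRange(hsv,(0,180,60),(6,255,255))|cv2.inRange(hsv,(174,180,60),(180,255,255)))]:
  for c in cv2.findContours(m,0,1)[0]:
    if cv2.contourArea(c)>50: 
        r=cv2.minAreaRect(c); print(nm,r, [onz('top',q,50) for q in cv2.boxPoints(r)])
E
```

```text
y ((221.87655639648438, 272.4688415527344), (9.388272285461426, 35.10614776611328), 2.8624050617218018) [array([396.3, 231.8,  50. ]), array([486.5, 228.3,  50. ]), array([484.7, 204.1,  50. ]), array([394.5, 207.9,  50. ])]
r ((4.00000524520874, 353.0), (29.84075355529785, 8.917925834655762), 59.036251068115234) [array([279.5, 788.2,  50. ]), array([290.2, 770.2,  50. ]), array([227. , 726.6,  50. ]), array([216.4, 744.5,  50. ])]
r ((389.8230895996094, 297.9154052734375), (37.187255859375, 8.244343757629395), 52.12501525878906) [array([ 396.1, -173.7,   50. ]), array([ 408.6, -191. ,   50. ]), array([ 332.8, -245.2,   50. ]), array([ 320.5, -228. ,   50. ])]
r ((336.0, 245.0), (10.0, 8.0), 90.0) [array([517.6, -67.1,  50. ]), array([517. , -87.9,  50. ]), array([490.8, -87. ,  50. ]), array([491.3, -66.3,  50. ])]
r ((549.0354614257812, 111.12830352783203), (75.96541595458984, 152.5550537109375), 74.56034851074219) [array([ 913.6, -446.8,   50. ]), array([1025.7, -869. ,   50. ]), array([ 807.7, -894.9,   50. ]), array([ 702.4, -484.1,   50. ])]
```

View pics/crop_t.png

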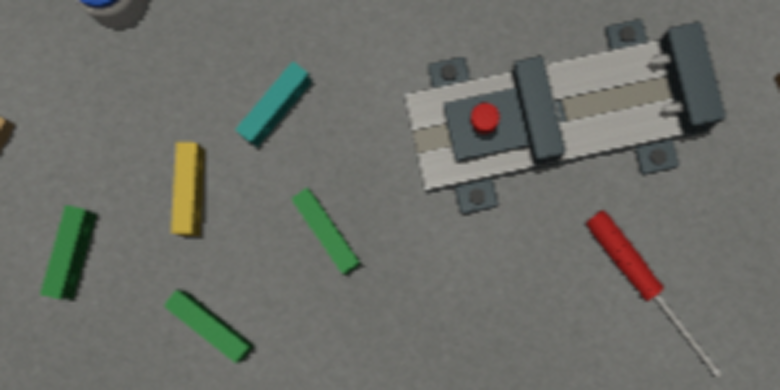

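View pics/crop_s.png

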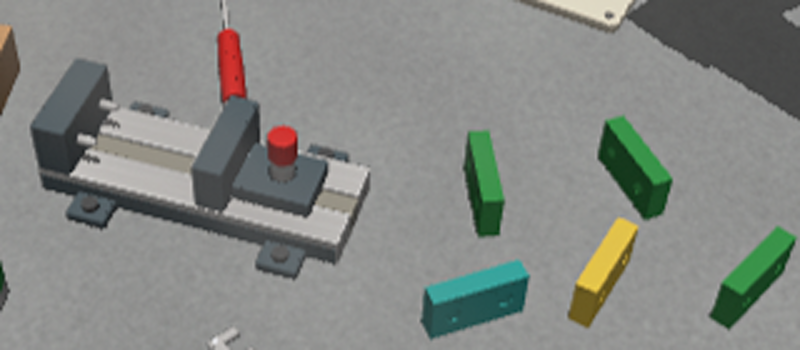

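Emit:
carry_out --rows '[[[-0.015,-0.012,0],[0,0,0],0],[[-0.03,-0.024,0],[0,0,0],0],[[-0.03,-0.024,0],[0,0,0],0],[[-0.03,-0.024,0],[0,0,0],0],[[-0.03,-0.024,0],[0,0,0],0],[[-0.03,-0.024,0],[0,0,0],0],[[-0.03,-0.024,0],[0,0,0],0],[[-0.03,-0.024,0],[0,0,0],0],[[-0.03,-0.024,0],[0,0,-0.09],0],[[-0.03,-0.024,0],[0,0,-0.09],0],[[-0.02,-0.016,0],[0,0,-0.09],0],[[0,0,0],[0,0,0],0]]'

```text
t: 1.1
ee_pos: [415.1, 272.2, 222.6]
orientation: [0.059, 3.14, -0.001]
ft_force: [0.5, 0.1, 1.0]
width: 87.9
```

```bash
cat >> h.py <<'E'
from scipy.spatial.transform import Rotation as Ro
def wsnap(f):
    o=readout.get_obs(); im=snap('wrist',f)
    np.savez('pics/'+f+'.npz',p=o['ee_pos'],r=o['orientation']); return cv2.imread('pics/'+f)
def wonz(f,uv,z):
    d=np.load('pics/'+f+'.npz'); R=Ro.from_rotvec(d['r']).as_matrix(); c=imaging.camera_params('wrist'); T=c['T_tool_cam']
    v=R@T[:3,:3]@np.array([(uv[0]-c['cx'])/c['fx'],(uv[1]-c['cy'])/c['fy'],1.]); o=d['p']+R@T[:3,3]
    return o+v*(z-o[2])/v[2]
np.set_printoptions(precision=1,suppress=True)
E
python3 - <<'E'
from h import *
im=wsnap('w1.png')
hsv=cv2.cvtColor(im,cv2.COLOR_BGR2HSV)
m=cv2.inRange(hsv,(18,150,60),(32,255,255))
for c in cv2.findContours(m,0,1)[0]:
    if cv2.contourArea(c)>50:
        r=cv2.minAreaRect(c); print(r)
        ap=cv2.approxPolyDP(c,4,True)[:,0]
        for q in ap: print(q, wonz('w1.png',q,50), wonz('w1.png',q,0))
E
```

```text
((456.0, 428.0), (18.0, 344.0), 90.0)
[628 428] [657.6 594.9  50. ] [704.2 642.8   0. ]
[623 426] [654.9 589.1  50. ] [701.1 636.2   0. ]
[619 434] [665.  586.6  50. ] [712.7 633.3   0. ]
[618 424] [652.2 583.4  50. ] [698.  629.7   0. ]
[613 430] [659.6 579.4  50. ] [706.5 625.   -0. ]
[611 424] [651.9 576.1  50. ] [697.6 621.2   0. ]
[621 420] [647.2 585.8  50. ] [692.3 632.3   0. ]
[605 419] [645.4 568.7  50. ] [690.1 612.8   0. ]
[602 426] [654.1 567.   50. ] [700.2 610.7   0. ]
[601 419] [645.2 564.5  50. ] [690.  607.9   0. ]
[581 419] [644.5 543.5  50. ] [689.1 583.8   0. ]
[580 424] [650.7 543.3  50. ] [696.3 583.6   0. ]
[579 419] [644.4 541.4  50. ] [689.  581.3   0. ]
[556 419] [643.5 517.2  50. ] [688.  553.5   0. ]
[564 427] [653.9 526.9  50. ] [699.9 564.7   0. ]
[561 431] [658.9 524.4  50. ] [705.7 561.8   0. ]
[553 426] [652.2 515.2  50. ] [698.  551.2   0. ]
[437 427] [649.  392.6  50. ] [694.3 410.3   0. ]
[438 431] [654.1 393.9  50. ] [700.2 411.7   0. ]
[343 427] [645.4 293.1  50. ] [690.2 295.9   0. ]
[340 432] [651.6 289.8  50. ] [697.3 292.1  -0. ]
[340 427] [6
[... 2826 characters left out ...]
.7 -17.2   0. ]
[ 75 360] [555.3  25.3  50. ] [586.5 -11.9   0. ]
[ 69 366] [561.9  17.9  50. ] [594.1 -20.4   0. ]
[ 76 366] [562.1  25.   50. ] [594.4 -12.3   0. ]
[ 69 368] [564.1  17.5  50. ] [596.8 -21.   -0. ]
[ 69 384] [582.7  13.7  50. ] [618.1 -25.3   0. ]
[ 80 399] [600.9  21.5  50. ] [639.  -16.4   0. ]
[ 72 377] [574.6  18.4  50. ] [608.8 -19.9   0. ]
[ 75 356] [550.7  26.2  50. ] [581.4 -10.9   0. ]
((266.0, 240.0), (100.0, 26.0), 90.0)
[263 190] [391.1 226.4  50. ] [397.9 219.2   0. ]
[253 197] [397.1 217.   50. ] [404.7 208.4   0. ]
[256 290] [486.4 212.9  50. ] [507.4 203.7   0. ]
[275 290] [487. 231.  50.] [508.1 224.5   0. ]
[278 191] [392.5 239.7  50. ] [399.4 234.5   0. ]
```

View pics/w1.png

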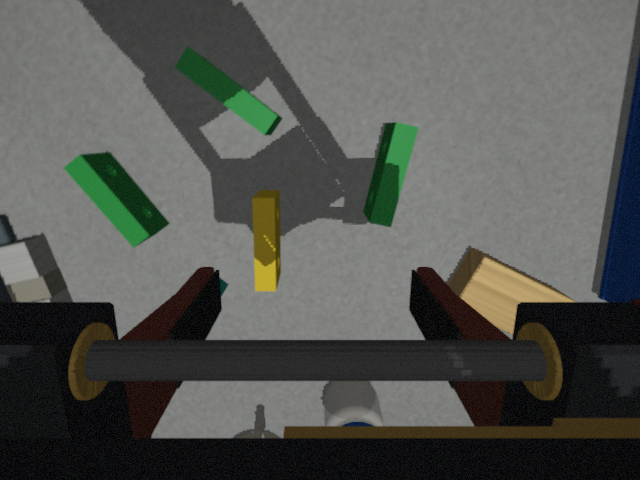

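```bash
python3 - <<'E'
from h import *
im=cv2.imread('pics/w1.png')
cv2.imwrite('pics/w1c.png',cv2.resize(im[180:300,220:320],None,fx=5,fy=5,interpolation=cv2.INTER_NEAREST))
E
```

```text
(no output)
```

View pics/w1c.png

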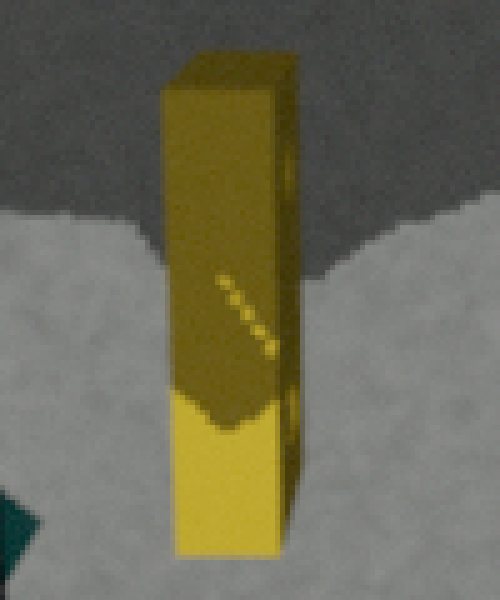

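```bash
python3 - <<'E'
from h import *
P=np.array([wonz('w1.png',q,50) for q in [(252.5,197.8),(274.8,197.8),(276.2,291),(255.2,291)]]);print(P,P.mean(0))
a=P[0]+P[1];b=P[2]+P[3]; d=(b-a)/2; print(np.linalg.norm(d),np.degrees(np.arctan2(d[1],d[0])), np.linalg.norm(P[0]-P[1]),np.linalg.norm(P[2]-P[3]))
print(proj('top',P))
E
```

```text
[[397.8 216.5  50. ]
 [398.5 236.5  50. ]
 [488.1 232.1  50. ]
 [487.4 212.1  50. ]] [442.9 224.3  50. ]
89.72390267938279 -2.8169460765469254 19.949159354924806 20.052577508225752
[[222.3 289. ]
 [214.5 289. ]
 [216.6 254.1]
 [224.4 254.2]]
```

Emit:
carry_out --rows '[[[-0.01,-0.016,0],[0,0,0],0],[[-0.01,-0.017,0],[0,0,0.01],0],[[-0.01,-0.016,0],[0,0,0],0],[[0,0,0],[0,0,0],0],[[0,0,0],[0,0,0],0],[[0,0,0],[0,0,0],0]]'

```text
t: 1.65
ee_pos: [440.0, 225.8, 222.5]
orientation: [-0.077, -3.14, -0.0]
ft_force: [-0.1, -0.6, -0.8]
width: 88.1
```

```bash
python3 - <<'E'
from h import *
print(readout.get_obs()['ee_pos'],readout.get_obs()['qvel'])
im=wsnap('w2.png')
cv2.imwrite('pics/w2c.png',cv2.resize(im[120:270,250:400],None,fx=4,fy=4,interpolation=cv2.INTER_NEAREST))
E
```

```text
[440.  225.8 222.5] [ 0. -0. -0. -0.  0. -0.]
```

View pics/w2c.png

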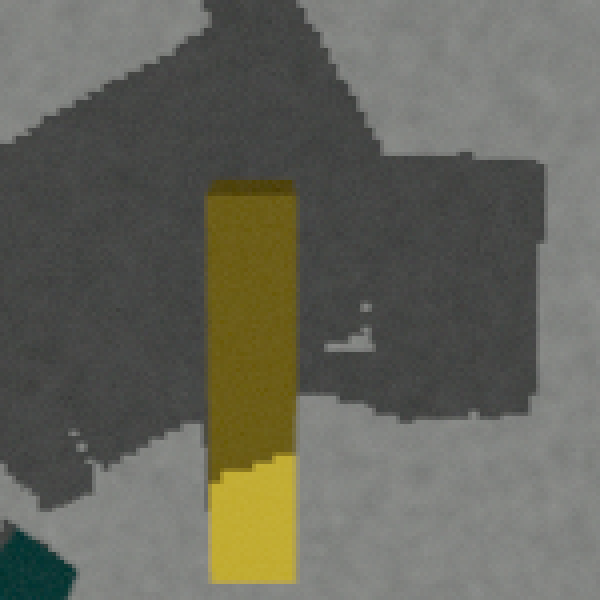

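```bash
python3 - <<'E'
from h import *
P=np.array([wonz('w2.png',q,50) for q in [(301.5,168.75),(324.5,168.75),(324.5,265.75),(302.2,265.75)]]);print(P,P.mean(0))
d=(P[2]+P[3]-P[0]-P[1])/2; print(np.linalg.norm(d),np.degrees(np.arctan2(d[1],d[0])))
c=P.mean(0)
o=readout.get_obs();R=Ro.from_rotvec(o['orientation']).as_matrix();print(R, R.T@(c-o['ee_pos']))
E
```

```text
[[398.2 215.8  50. ]
 [399.2 235.9  50. ]
 [489.  232.2  50. ]
 [488.  211.3  50. ]] [443.6 223.8  50. ]
89.86602298684754 -2.6218192444871384
[[-1.  0. -0.]
 [ 0.  1.  0.]
 [ 0.  0. -1.]] [ -3.8  -2.  172.6]
```

Emit:
carry_out --rows '[[[-0.002,-0.001,0.015],[0,0,0],0],[[-0.002,-0.001,0.03],[0,0,0],0],[[0,0,0.03],[0,0,0],0],[[0,0,0.03],[0,0,0],0],[[0,0,0.03],[0,0,0],0],[[0,0,0.03],[0,0,0],0],[[0,0,0.025],[0,0,0],0],[[0,0,0.015],[0,0,0],0],[[0,0,0.007],[0,0,0],0],[[0,0,0],[0,0,0],0],[[0,0,0],[0,0,0],0]]'

```text
t: 2.62
ee_pos: [444.5, 223.4, 10.9]
orientation: [-0.076, -3.141, -0.0]
ft_force: [-0.1, 0.6, 0.1]
width: 88.0
```

Emit:
carry_out --rows '[[[0,0,0],[0,0,0],0.5],[[0,0,0],[0,0,0],1],[[0,0,0],[0,0,0],1],[[0,0,0],[0,0,0],1],[[0,0,0],[0,0,0],1],[[0,0,0],[0,0,0],1],[[0,0,0],[0,0,0],1],[[0,0,0],[0,0,0],1]]'

```text
t: 3.28
ee_pos: [444.5, 222.7, 10.7]
orientation: [0.077, 3.141, -0.0]
ft_force: [-0.5, -0.5, -0.8]
width: 37.9
```

Emit:
carry_out --rows '[[[0,0,0],[0,0,0],1],[[0,0,0],[0,0,0],1],[[0,0,0],[0,0,0],1],[[0,0,0],[0,0,0],1],[[0,0,0],[0,0,0],1],[[0,0,0],[0,0,0],1]]'

```text
t: 3.78
ee_pos: [444.5, 222.8, 10.6]
orientation: [0.077, 3.141, 0.0]
ft_force: [1.1, 1.4, -0.9]
width: 20.1
```

Emit:
carry_out --rows '[[[0,0,-0.01],[0,0,0],1],[[0,0,-0.03],[0,0,0],1],[[0,0,-0.03],[0,0,0],1],[[0,0,-0.03],[0,0,0],1],[[0,0,-0.03],[0,0,0],1],[[0,0,-0.03],[0,0,0],1],[[0,-0.01,-0.03],[0,0,0],1],[[0,-0.015,-0.01],[0,0,0],1]]'

```text
t: 4.45
ee_pos: [445.0, 199.0, 215.4]
orientation: [0.074, 3.135, 0.005]
ft_force: [1.2, 0.6, -0.8]
width: 19.9
```

Emit:
carry_out --rows '[[[-0.015,-0.03,0],[0,0,0],1],[[-0.016,-0.032,0],[0,0,0],1],[[-0.016,-0.032,0],[0,0,0],1],[[-0.016,-0.032,0],[0,0,0],1],[[-0.016,-0.032,0],[0,0,0],1],[[-0.016,-0.032,0],[0,0,0],1],[[-0.016,-0.032,0],[0,0,0],1],[[-0.016,-0.032,0],[0,0,0],1],[[-0.016,-0.032,0],[0,0,0],1],[[-0.016,-0.022,0],[0,0,0],1],[[-0.008,-0.01,0],[0,0,0],1],[[0,0,0],[0,0,0],1]]'

```text
t: 5.45
ee_pos: [595.5, -130.1, 211.0]
orientation: [0.081, 3.14, -0.001]
ft_force: [-0.0, 0.3, -1.2]
width: 19.8
```

Emit:
carry_out --rows '[[[0,0,0],[0,0,0],1],[[0,0,0],[0,0,0],1]]'

```text
t: 5.62
ee_pos: [593.6, -126.8, 210.5]
orientation: [-0.076, -3.139, -0.001]
ft_force: [-0.0, -0.0, -2.4]
width: 19.9
```

```bash
python3 - <<'E'
from h import *
print(readout.get_obs()['ee_pos'],readout.get_obs()['orientation'],readout.get_obs()['width'])
im=wsnap('w3.png')
E
```

```text
[ 593.6 -126.8  210.5] [-0.1 -3.1 -0. ] 19.885162395018646
```

View pics/w3.png

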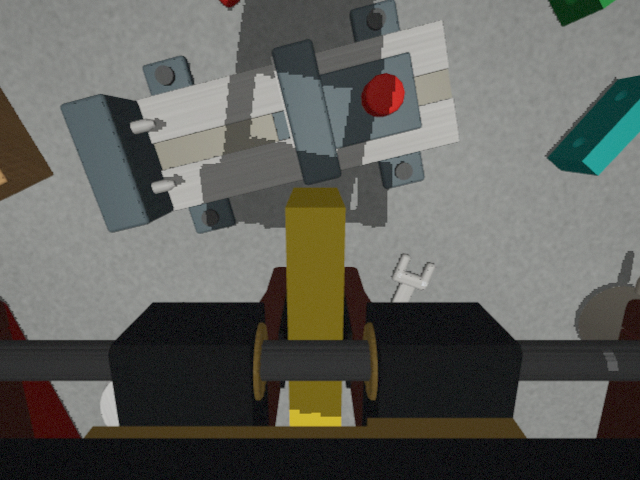

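```bash
python3 - <<'E'
from h import *
im=cv2.imread('pics/w3.png')
cv2.imwrite('pics/w3c.png',cv2.resize(im[80:240,50:240],None,fx=4,fy=3.75,interpolation=cv2.INTER_CUBIC))
cv2.imwrite('pics/w3d.png',cv2.resize(im[10:200,260:470],None,fx=3.8,fy=3.1,interpolation=cv2.INTER_CUBIC))
E
```

```text
(no output)
```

View pics/w3c.png

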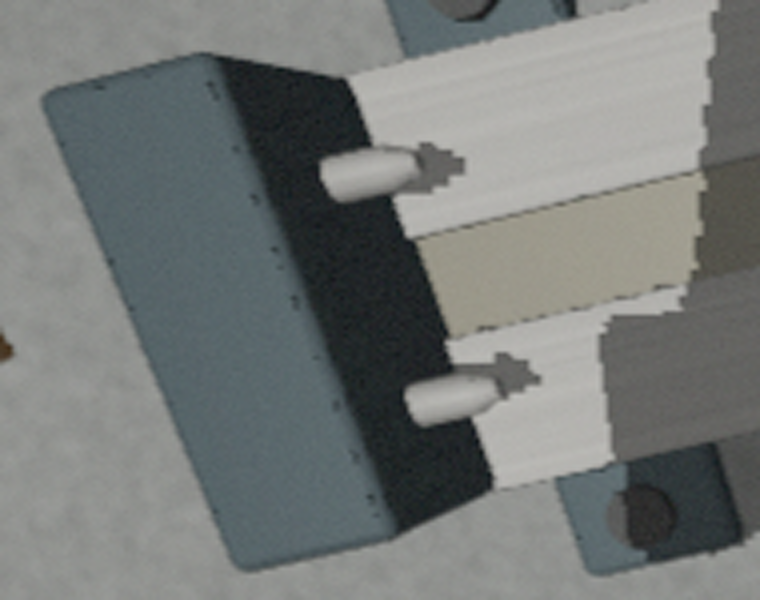

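View pics/w3d.png

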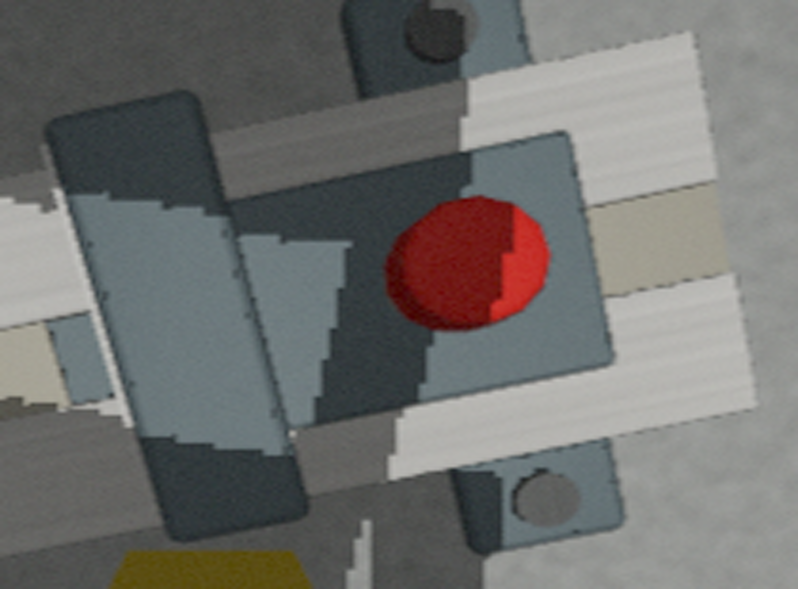

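```bash
cat > fit.py <<'E'
from h import *
def fit(f,obs):
    W=np.array([wonz(f,q,z)[:2] for q,(x,y,z) in obs]); V=np.array([v[:2] for _,v in obs],float)
    wc,vc=W.mean(0),V.mean(0); A=(V-vc);B=(W-wc)
    th=np.arctan2((A[:,0]*B[:,1]-A[:,1]*B[:,0]).sum(),(A*B).sum())
    R=np.array([[np.cos(th),-np.sin(th)],[np.sin(th),np.cos(th)]]); t=wc-R@vc
    return th,R,t,W-(V@R.T+t)
E
python3 - <<'E'
from fit import *
c=lambda u,v:(50+u/4,80+v/3.75); d=lambda u,v:(260+u/3.8,10+v/3.1)
obs=[(c(40,95),(-50,-150,85)),(c(208,50),(-50,-115,85)),(c(398,538),(50,-115,85)),(c(240,573),(50,-150,85)),
(c(347,77),(-50,-115,30)),(c(490,490),(50,-115,30)),
(d(45,125),(-50,10,84)),(d(195,88),(-50,40,84)),(d(310,515),(50,40,84)),(d(170,543),(50,10,84)),
(d(692,31),(-50,150,30)),(d(757,408),(50,150,30))]
th,R,t,r=fit('w3.png',obs); print(np.degrees(th),t); print(r)
np.savez('vise.npz',R=R,t=t,th=th)
V=lambda p:R@np.array(p)+t
print('pins',V((0,-115)),'knob',V((0,80)))
P=[list(V((x,y)))+[z] for x,y,z in [(-50,-150,85),(50,-150,85),(50,-115,85),(0,80,99)]]
print(proj('top',P)); print(proj('scene',P))
# pad in grip: near-end edge of top in w3
E
```

```text
10.835759291298897 [ 514.5 -152.5]
[[ 0.8  2.4]
 [ 0.7 -0.1]
 [-0.7  0.1]
 [-1.3  2.2]
 [ 0.8 -0.3]
 [-0.4 -2.1]
 [ 1.5  0.9]
 [ 0.8 -0.5]
 [-1.1 -1. ]
 [-1.2  0.1]
 [ 0.4 -0.8]
 [-0.2 -0.9]]
pins [ 536.1 -265.5] knob [499.5 -74. ]
[[428.7 244.6]
 [418.8 206.9]
 [405.6 209.7]
 [335.6 243.7]]
[[229.6 192.6]
 [210.8 220.3]
 [224.7 223.8]
 [312.4 224.3]]
```

Emit:
carry_out --rows '[[[0,0,0],[0,0,-0.06],1],[[0,0,0],[0,0,-0.09],1],[[0,0,0],[0,0,-0.088],1],[[0.01,-0.011,0],[0,0,0],1],[[0.02,-0.022,0],[0,0,0],1],[[0.02,-0.022,0],[0,0,0],1],[[0.02,-0.022,0],[0,0,0],1],[[0.012,-0.014,0],[0,0,0],1],[[0,0,0.015],[0,0,0],1],[[0,0,0.015],[0,0,0],1],[[0,0,0.01],[0,0,0],1],[[0,0,0],[0,0,0],1]]'

```text
t: 6.67
ee_pos: [529.2, -231.8, 168.7]
orientation: [0.295, -3.124, -0.003]
ft_force: [-0.1, 0.0, -1.8]
width: 19.8
```

Emit:
carry_out --rows '[[[0,0,0],[0,0,0],1],[[0,0,0],[0,0,0],1]]'

```text
t: 6.83
ee_pos: [531.5, -232.5, 171.3]
orientation: [-0.297, 3.127, -0.001]
ft_force: [0.5, 1.1, -0.8]
width: 19.7
```

```bash
cat >> fit.py <<'E'
def where():
    o=readout.get_obs(); v=np.load('vise.npz'); R=Ro.from_rotvec(o['orientation']).as_matrix()
    print('t',o['t'],'vise xy',v['R'].T@(o['ee_pos'][:2]-v['t']),'z',o['ee_pos'][2],'yaw err deg',np.degrees(np.arctan2(R[1,1],R[0,1])-v['th'])-90,'f',o['ft_force'],'w',o['width'], 'tilt',R[:2,2])
E
python3 - <<'E'
from fit import *
where()
im=wsnap('w4.png')
for q in [(287,207),(345,207)]: print(wonz('w3.png',q,249.9), np.load('pics/w3.png.npz')['p'])
E
```

```text
t 6.8333 vise xy [  1.7 -81.7] z 171.27981561325808 yaw err deg 0.020844511958145517 f [ 0.5  1.1 -0.8] w 19.714132878362225 tilt [ 0. -0.]
[ 546.8 -134.1  249.9] [ 593.6 -126.8  210.5]
[ 547.7 -115.   249.9] [ 593.6 -126.8  210.5]
```

View pics/w4.png

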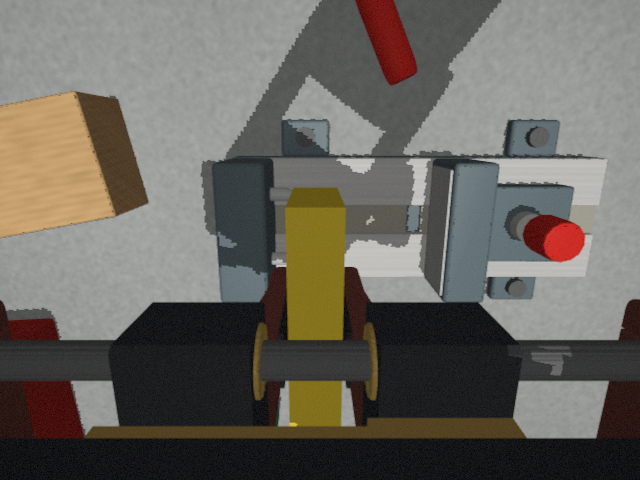

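```bash
python3 - <<'E'
from fit import *
v=np.load('vise.npz')
for q,z in [((606,158),30),((586,276),30),((452,162),84),((497,163),84),((487,300),84),((443,300),84),((214,163),85),((272,158),85),((220,300),85)]:
    print(q,z,v['R'].T@(wonz('w4.png',q,z)[:2]-v['t']))
im=cv2.imread('pics/w4.png')
cv2.imwrite('pics/w4c.png',cv2.resize(im[140:310,195:365],None,fx=3.5,fy=3.5,interpolation=cv2.INTER_CUBIC))
E
```

```text
(606, 158) 30 [-50.8 147.7]
(586, 276) 30 [ 48.4 150.1]
(452, 162) 84 [-51.   7.]
(497, 163) 84 [-50.4  36.4]
(487, 300) 84 [46.1 41.2]
(443, 300) 84 [46.2  9.7]
(214, 163) 85 [ -50.3 -147.5]
(272, 158) 85 [ -53.5 -109.8]
(220, 300) 85 [  45.9 -149.6]
```

View pics/w4c.png

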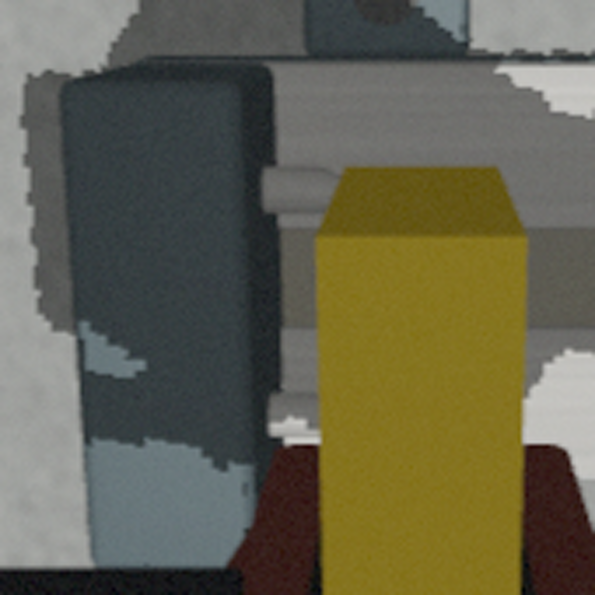

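```bash
python3 - <<'E'
from fit import *
v=np.load('vise.npz')
for q,z in [((270.9,194),55),((272.1,258.6),55),((195+68/3.5,140+82/3.5),85),((195+268/3.5,140+66/3.5),85),((195+242/3.5,140+82/3.5),85),((195+276/3.5,140+330/3.5),30),((195+400/3.5,140+228/3.5),30),((195+400/3.5,140+329/3.5),30)]:
    print(q,z,v['R'].T@(wonz('w4.png',q,z)[:2]-v['t']))
E
```

```text
(270.9, 194) 55 [ -25.6 -114.7]
(272.1, 258.6) 55 [  24.8 -115.2]
(214.42857142857142, 163.42857142857142) 85 [ -50.  -147.3]
(271.57142857142856, 158.85714285714286) 85 [ -53.  -110.1]
(264.1428571428571, 163.42857142857142) 85 [ -50. -115.]
(273.8571428571429, 234.28571428571428) 30 [  11.8 -116.2]
(309.2857142857143, 205.14285714285714) 30 [-12.7 -86.7]
(309.2857142857143, 234.0) 30 [ 11.5 -86.7]
```

Emit:
carry_out --rows '[[[0.001,0,0.015],[0,0,0],1],[[0,0,0.025],[0,0,0],1],[[0,0,0.025],[0,0,0],1],[[0,0,0.025],[0,0,0],1],[[0,0,0.02],[0,0,0],1],[[0,0,0.008],[0,0,0],1],[[0,0,0.006],[0,0,0],1],[[0,0,0],[0,0,0],1],[[0,0,0],[0,0,0],1],[[0,0,0],[0,0,0],1]]'

```text
t: 7.72
ee_pos: [531.2, -233.3, 48.0]
orientation: [-0.297, 3.126, -0.002]
ft_force: [-0.5, -0.6, -1.4]
width: 19.7
```

```bash
python3 - <<'E'
from fit import *
where()
E
```

```text
t 7.7167 vise xy [  1.2 -82.5] z 48.013525992730244 yaw err deg 0.00907468574941106 f [-0.5 -0.6 -1.4] w 19.6742000351821 tilt [ 0. -0.]
```

Now lower the last 7 mm slowly.

Emit:
carry_out --rows '[[[0,0,0.002],[0,0,0],1],[[0,0,0.002],[0,0,0],1],[[0,0,0.001],[0,0,0],1],[[0,0,0.001],[0,0,0],1],[[0,0,0],[0,0,0],1],[[0,0,0],[0,0,0],1],[[0,0,0],[0,0,0],1]]'

```text
t: 8.3
ee_pos: [530.2, -232.9, 40.7]
orientation: [0.297, -3.127, -0.0]
ft_force: [-0.1, 0.1, -0.9]
width: 19.8
```

Emit:
carry_out --rows '[[[0,0,0.0005],[0,0,0],1],[[0,0,0],[0,0,0],1],[[0,0,0],[0,0,0],1]]'

```text
t: 8.55
ee_pos: [530.2, -232.9, 40.7]
orientation: [-0.297, 3.128, -0.0]
ft_force: [-2.3, 0.9, 5.9]
width: 19.9
```

```bash
python3 - <<'E'
from fit import *
where()
im=snap('scene','s5.png')[:,:,::-1]
cv2.imwrite('pics/s5c.png',cv2.resize(im[160:300,190:370],None,fx=4,fy=4,interpolation=cv2.INTER_CUBIC))
where()
E
```

```text
t 8.55 vise xy [  0.3 -81.9] z 40.65584057328159 yaw err deg 0.004213600287258146 f [-2.3  0.9  5.9] w 19.89291964852882 tilt [ 0. -0.]
t 8.6 vise xy [  0.3 -81.9] z 40.62944990702148 yaw err deg 0.004567533358041942 f [-2.1  1.5  5.7] w 19.862941847319398 tilt [ 0. -0.]
```

View pics/s5c.png

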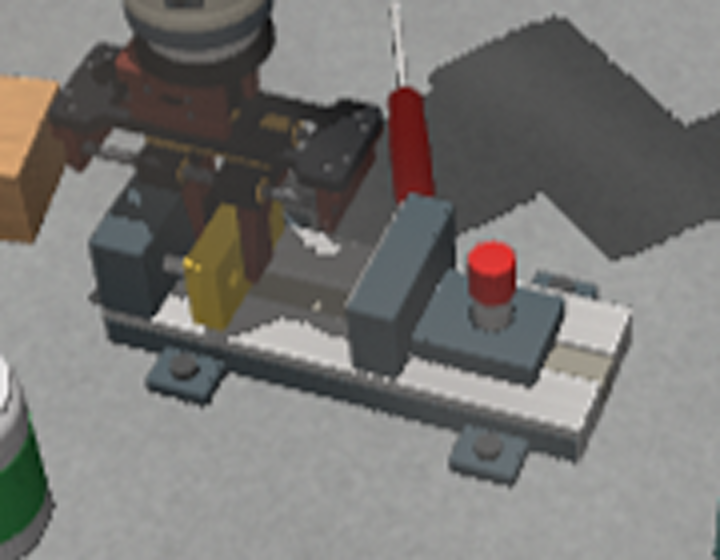

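Emit:
carry_out --rows '[[[0,0,0],[0,0,0],0.74],[[0,0,0],[0,0,0],0.67],[[0,0,0],[0,0,0],0.67],[[0,0,0],[0,0,0],0.67],[[0,0,0],[0,0,0],0.67]]'

```text
t: 9.02
ee_pos: [530.2, -232.9, 40.1]
orientation: [0.297, -3.128, 0.0]
ft_force: [0.7, 0.3, 0.4]
width: 28.9
```

Released at 29 mm opening. Raise clear of the pad, and back off to look.

Emit:
carry_out --rows '[[[0,0,-0.008],[0,0,0],0.67],[[0,0,-0.02],[0,0,0],0.67],[[0,0,-0.025],[0,0,0],0.67],[[0,0,-0.025],[0,0,0],0.6],[[0,0,-0.025],[0,0,0],0.5],[[0,0.01,-0.015],[0,0,0],0.4],[[-0.01,0.02,0],[0,0,0],0.4],[[-0.02,0.02,0],[0,0,0],0.4],[[-0.02,0.01,0],[0,0,0],0.4],[[0,0,0],[0,0,0],0.4],[[0,0,0],[0,0,0],0.4],[[0,0,0],[0,0,0],0.4]]'

```text
t: 10.02
ee_pos: [567.5, -164.8, 158.3]
orientation: [0.297, -3.127, 0.0]
ft_force: [0.2, -0.4, -0.3]
width: 53.2
```

```bash
python3 - <<'E'
from fit import *
where()
im=wsnap('w6.png')
E
```

```text
t 10.0167 vise xy [ 49.7 -21.9] z 158.26462891367623 yaw err deg 0.02760674650167516 f [ 0.2 -0.4 -0.3] w 53.18169791095345 tilt [-0. -0.]
```

View pics/w6.png

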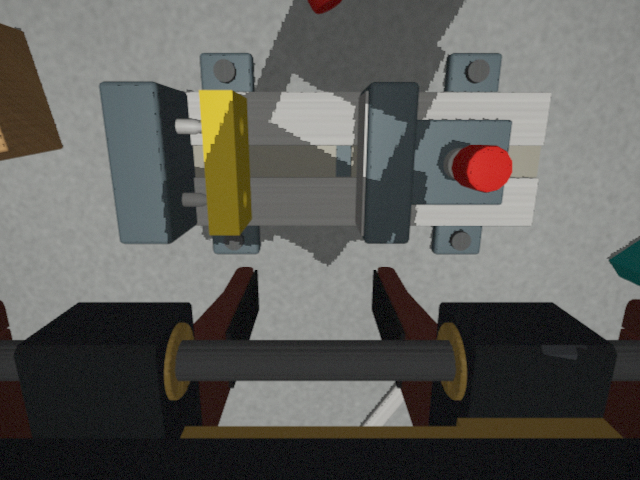

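```bash
python3 - <<'E'
from fit import *
v=np.load('vise.npz')
im=cv2.imread('pics/w6.png')
cv2.imwrite('pics/w6c.png',cv2.resize(im[70:250,90:270],None,fx=3.3,fy=3.3,interpolation=cv2.INTER_CUBIC))
for q,z in [((201,92),80),((234,91),80),((240,234),80),((206,234),80),((103,83),85),((157,83),85),((120,242),85),((169,242),85),((549,94),30),((533,226),30)]:
    print(q,z,v['R'].T@(wonz('w6.png',q,z)[:2]-v['t']))
E
```

```text
(201, 92) 80 [-44.7 -90.6]
(234, 91) 80 [-45.3 -70.8]
(240, 234) 80 [ 43.1 -71.5]
(206, 234) 80 [ 43.2 -93.9]
(103, 83) 85 [ -49.1 -146. ]
(157, 83) 85 [ -49.1 -114.5]
(120, 242) 85 [  47.3 -148.5]
(169, 242) 85 [  47.3 -116.8]
(549, 94) 30 [-49.1 147.5]
(533, 226) 30 [ 49.3 150.3]
```

View pics/w6c.png

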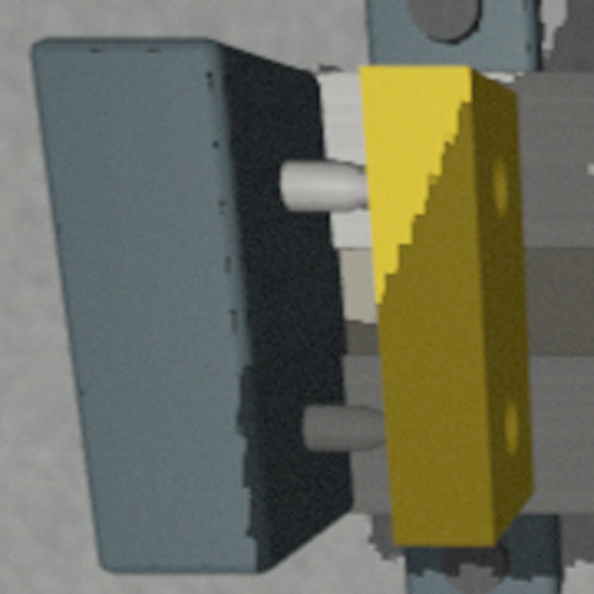

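```bash
python3 - <<'E'
from fit import *
print(readout.get_obs()['qpos'])
E
```

```text
[-0.3  0.5  1.8 -0.   0.9 -2.1]
```

Emit:
carry_out --rows '[[[0,0,0],[0,0,0.071],0.4],[[0,0,0],[0,0,0.12],0.4],[[0,0,0],[0,0,0.12],0.4],[[0,0,0],[0,0,0.12],0.4],[[0,0,0],[0,0,0.12],0.4],[[0,0,0],[0,0,0.12],0.4],[[0,0,0],[0,0,0.12],0.4],[[0,0,0],[0,0,0.12],0.4],[[0,0,0],[0,0,0.12],0.4],[[0,0,0],[0,0,0.12],0.4],[[0,0,0],[0,0,0.12],0.4],[[0,0,0],[0,0,0.12],0.4]]'

```text
t: 11.07
ee_pos: [567.1, -165.5, 158.1]
orientation: [-1.785, -2.584, 0.0]
ft_force: [0.3, 0.2, 0.6]
width: 52.8
```

Emit:
carry_out --rows '[[[0,0,0],[0,0,0.12],0.4],[[0,0,0],[0,0,0.06],0.4],[[-0.004,-0.01,0],[0,0,0],0.4],[[-0.008,-0.02,0],[0,0,0],0.4],[[-0.008,-0.02,0],[0,0,0],0.4],[[0,0,0],[0,0,0],0.4],[[0,0,0],[0,0,0],0.4],[[0,0,0],[0,0,0],0.4]]'

```text
t: 11.73
ee_pos: [522.7, -194.2, 158.4]
orientation: [2.002, 2.421, 0.0]
ft_force: [0.0, -0.4, 1.9]
width: 52.9
```

```bash
python3 - <<'E'
from fit import *
where()
im=wsnap('w7.png')
E
```

```text
t 11.7333 vise xy [  0.2 -42.4] z 158.43961807661378 yaw err deg -90.01400860033834 f [ 0.  -0.4  1.9] w 52.915126194647485 tilt [ 0. -0.]
```

View pics/w7.png

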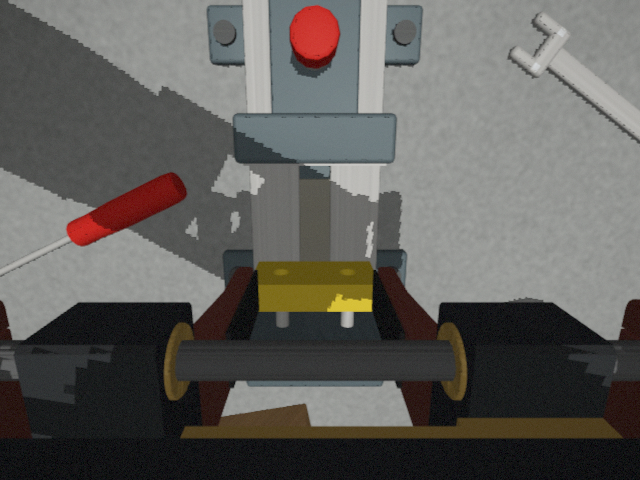

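Emit:
carry_out --rows '[[[0,0,0.015],[0,0,0],0.4],[[0,0,0.025],[0,0,0],0.4],[[0,0,0.025],[0,0,0],0.4],[[0,0,0.025],[0,0,0],0.4],[[0,0,0.02],[0,0,0],0.4],[[0,0,0.009],[0,0,0],0.4],[[0,0,0.003],[0,0,0],0.4],[[-0.004,0,0],[0,0,0],0.4],[[-0.005,0,0],[0,0,0],0.4],[[-0.003,0,0],[0,0,0],0.4],[[0,0,0],[0,0,0],0.4],[[0,0,0],[0,0,0],0.4]]'

```text
t: 12.78
ee_pos: [525.5, -206.0, 37.1]
orientation: [2.002, 2.419, 0.001]
ft_force: [0.7, 0.3, -0.3]
width: 52.4
```

```bash
python3 -c "
from fit import *
where()"
```

```text
t 12.7833 vise xy [  0.8 -54.6] z 37.11870365186289 yaw err deg -90.04025723348133 f [ 0.7  0.3 -0.3] w 52.39101705141676 tilt [ 0. -0.]
```

Emit:
carry_out --rows '[[[-0.002,-0.0005,0],[0,0,0],0.4],[[-0.002,0,0],[0,0,0],0.4],[[-0.002,0,0],[0,0,0],0.4],[[-0.002,0,0],[0,0,0],0.4],[[-0.002,0,0],[0,0,0],0.4],[[-0.002,0,0],[0,0,0],0.4],[[-0.002,0,0],[0,0,0],0.4],[[0,0,0],[0,0,0],0.4]]'

```text
t: 13.45
ee_pos: [527.1, -219.6, 36.1]
orientation: [2.002, 2.421, -0.0]
ft_force: [-0.3, 0.8, -0.6]
width: 52.4
```

```bash
python3 -c "
from fit import *
where()
im=wsnap('w8.png')
im=snap('scene','s8.png')[:,:,::-1]
cv2.imwrite('pics/s8c.png',cv2.resize(im[160:300,190:370],None,fx=4,fy=4,interpolation=cv2.INTER_CUBIC))
"
```

```text
t 13.45 vise xy [ -0.2 -68.3] z 36.12537319710379 yaw err deg -90.01213907871775 f [-0.3  0.8 -0.6] w 52.38409795308846 tilt [ 0. -0.]
```

View pics/s8c.png

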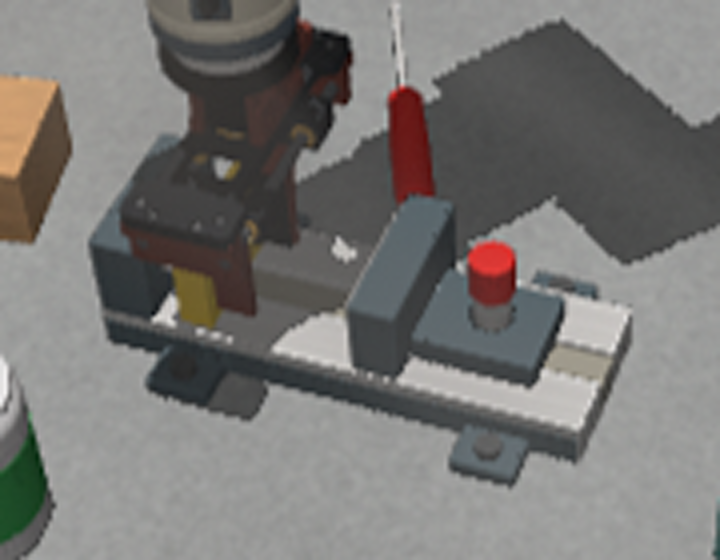

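View pics/w8.png

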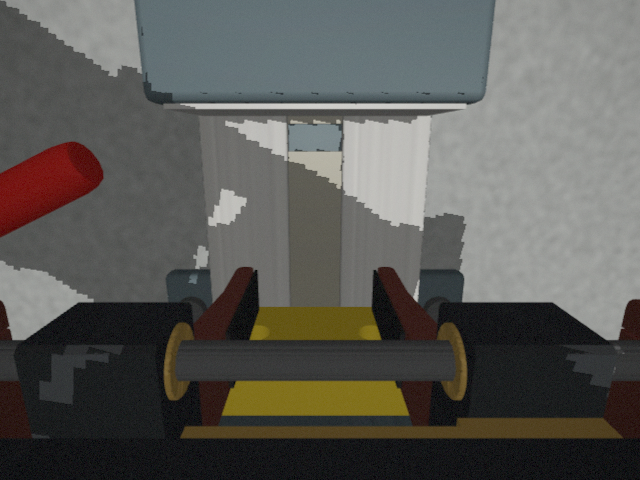

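Emit:
carry_out --rows '[[[-0.002,0,0],[0,0,0],0.4],[[-0.002,0,0],[0,0,0],0.4],[[-0.002,0,0],[0,0,0],0.4],[[-0.002,0,0],[0,0,0],0.4],[[0,0,0],[0,0,0],0.4]]'

```text
t: 13.97
ee_pos: [528.7, -227.6, 36.2]
orientation: [2.002, 2.421, -0.0]
ft_force: [0.7, 0.3, -0.4]
width: 52.8
```

Emit:
carry_out --rows '[[[-0.002,0,0],[0,0,0],0.4],[[-0.002,0,0],[0,0,0],0.4],[[-0.002,0,0],[0,0,0],0.4],[[0,0,0],[0,0,0],0.4],[[0,0,0],[0,0,0],0.4]]'

```text
t: 14.38
ee_pos: [529.9, -233.3, 36.2]
orientation: [2.002, 2.421, 0.0]
ft_force: [0.5, 0.8, 0.0]
width: 52.8
```

```bash
python3 -c "
from fit import *
where()
"
```

```text
t 14.3833 vise xy [ -0.1 -82.2] z 36.23226155773436 yaw err deg -90.0155523042301 f [0.5 0.8 0. ] w 52.79008893721906 tilt [ 0. -0.]
```

Emit:
carry_out --rows '[[[-0.001,0,0],[0,0,0],0.4],[[-0.001,0,0],[0,0,0],0.4],[[-0.001,0,0],[0,0,0],0.4],[[0,0,0],[0,0,0],0.4],[[0,0,0],[0,0,0],0.4]]'

```text
t: 14.8
ee_pos: [530.0, -234.9, 36.2]
orientation: [-2.001, -2.42, -0.001]
ft_force: [-0.1, 6.1, 2.3]
width: 52.4
```

Emit:
carry_out --rows '[[[-0.001,0,0],[0,0,0],0.4],[[0,0,0],[0,0,0],0.4],[[0,0,0],[0,0,0],0.4]]'

```text
t: 15.05
ee_pos: [529.9, -234.9, 36.2]
orientation: [-2.0, -2.419, -0.002]
ft_force: [0.2, 11.9, 5.5]
width: 52.9
```

```bash
python3 -c "
from fit import *
where()
"
```

```text
t 15.05 vise xy [ -0.3 -83.8] z 36.20541752973539 yaw err deg -90.01614106189432 f [ 0.2 11.9  5.5] w 52.89748064201643 tilt [-0.  0.]
```

Emit:
carry_out --rows '[[[-0.001,0,0],[0,0,0],0.4],[[-0.001,0,0],[0,0,0],0.4],[[0,0,0],[0,0,0],0.4],[[0,0,0],[0,0,0],0.4]]'

```text
t: 15.38
ee_pos: [529.9, -234.9, 36.3]
orientation: [-1.999, -2.417, -0.004]
ft_force: [0.8, 22.6, 8.7]
width: 52.6
```

Emit:
carry_out --rows '[[[0.004,0,0],[0,0,0],0.4],[[0.006,0,0],[0,0,0],0.4],[[0.01,0,0],[0,0,0],0.4],[[0.01,0,-0.01],[0,0,0],0.4],[[0.01,0,-0.025],[0,0,0],0.4],[[0.01,0,-0.03],[0,0,0],0.4],[[0.02,0,-0.03],[0,0,0],0.4],[[0.03,0,-0.03],[0,0,0],0.4],[[0.01,0,-0.02],[0,0,0],0.4],[[0,0,0],[0,0,0],0.4],[[0,0,0],[0,0,0],0.4]]'

```text
t: 16.3
ee_pos: [510.8, -130.9, 182.3]
orientation: [1.998, 2.42, 0.002]
ft_force: [-0.1, 0.5, -0.6]
width: 52.6
```

```bash
python3 -c "
from fit import *
where()
im=wsnap('w9.png')
"
```

```text
t 16.3 vise xy [ 0.4 22. ] z 182.2575580087551 yaw err deg -89.92377674550193 f [-0.1  0.5 -0.6] w 52.64374222720292 tilt [ 0. -0.]
```

View pics/w9.png

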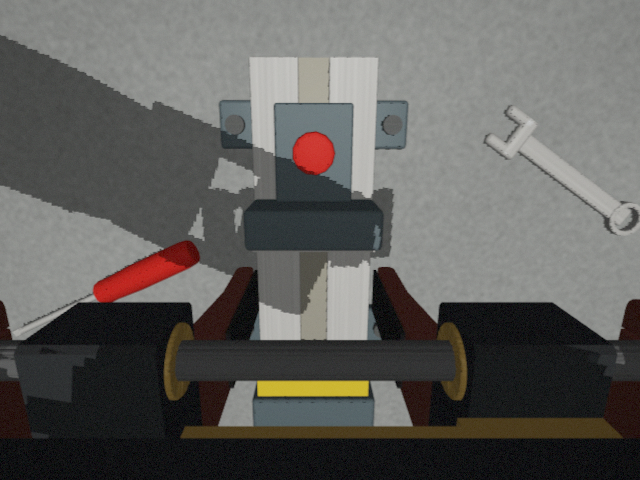

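```bash
python3 -c "
from fit import *
a=snap('scene','s9.png')[:,:,::-1];b=snap('top','t9.png')[:,:,::-1]
a=cv2.resize(a[170:290,190:340],None,fx=4,fy=4,interpolation=cv2.INTER_CUBIC)
cv2.imwrite('pics/s9c.png',a)
w=cv2.imread('pics/w9.png');cv2.imwrite('pics/w9c.png',cv2.resize(w[370:440,230:400],None,fx=4,fy=4,interpolation=cv2.INTER_CUBIC))
v=np.load('vise.npz')
for q,z in [((258,396),80),((368,396),80),((255,398),85),((373,398),85)]:
    print(q,z,v['R'].T@(wonz('w9.png',q,z)[:2]-v['t']))
"
```

```text
(258, 396) 80 [ -45.6 -115. ]
(368, 396) 80 [  44.1 -115. ]
(255, 398) 85 [ -47.2 -113. ]
(373, 398) 85 [  47.3 -113. ]
```

View pics/s9c.png

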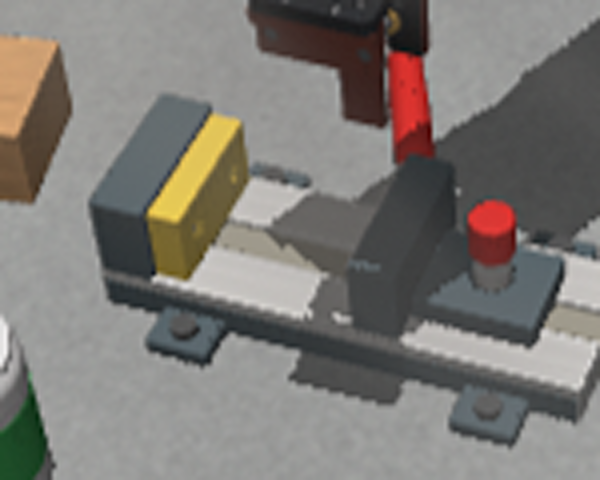

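View pics/w9c.png

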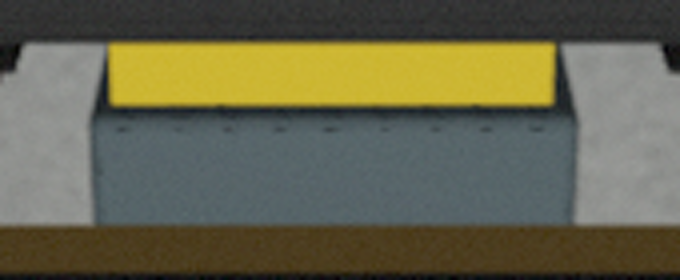

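```bash
python3 -c "
from fit import *
im=cv2.imread('pics/w9.png');h=cv2.cvtColor(im,cv2.COLOR_BGR2HSV)
m=cv2.inRange(h,(0,180,60),(6,255,255))|cv2.inRange(h,(174,180,60),(180,255,255))
v=np.load('vise.npz')
for c in cv2.findContours(m,0,1)[0]:
    if cv2.contourArea(c)>300:
        q,r=cv2.minEnclosingCircle(c); print(q,r,v['R'].T@(wonz('w9.png',q,99)[:2]-v['t']), v['R'].T@(wonz('w9.png',(q[0]+r,q[1]),99)[:2]-v['t']))
where()
"
```

```text
(145.3000030517578, 271.17999267578125) 55.74776077270508 [-116.3   -0.1] [-78.   -0.1]
(313.0581970214844, 152.9180450439453) 21.28630256652832 [-0.9 79.8] [12.6 79.9]
t 16.45 vise xy [-0.9 21.5] z 179.62485949347922 yaw err deg -90.02981267486564 f [ 0.3 -0.8 -0.2] w 52.728347922192036 tilt [-0.  0.]
```

Emit:
carry_out --rows '[[[0.01,0,0],[0,0,0],0.3],[[0.02,0,0],[0,0,0],0.3],[[0.018,0,0],[0,0,0],0.3],[[0.0105,0,0],[0,0,0],0.3],[[0,0,0.01],[0,0,0],0.3],[[0,0,0.025],[0,0,0],0.3],[[0,0,0.015],[0,0,0],0.3],[[0,0,0],[0,0,0],0.3],[[0,0,0],[0,0,0],0.3],[[0,0,0],[0,0,0],0.3]]'

```text
t: 17.28
ee_pos: [499.6, -74.4, 130.7]
orientation: [2.002, 2.421, -0.0]
ft_force: [-0.1, 0.1, -0.3]
width: 61.4
```

```bash
python3 -c "
from fit import *
where()"
```

```text
t 17.2833 vise xy [ 0.1 79.6] z 130.732250095855 yaw err deg -90.02983298338594 f [-0.1  0.1 -0.3] w 61.4392017014505 tilt [ 0. -0.]
```

Emit:
carry_out --rows '[[[0,-0.0005,0.015],[0,0,0],0.3],[[0,0,0.025],[0,0,0],0.3],[[0,0,0.018],[0,0,0],0.3],[[0,0,0.005],[0,0,0],0.3],[[0,0,0],[0,0,0],0.3],[[0,0,0],[0,0,0],0.3],[[0,0,0],[0,0,0],1],[[0,0,0],[0,0,0],1],[[0,0,0],[0,0,0],1],[[0,0,0],[0,0,0],1],[[0,0,0],[0,0,0],1],[[0,0,0],[0,0,0],1]]'

```text
t: 18.28
ee_pos: [499.2, -74.0, 68.0]
orientation: [2.001, 2.42, 0.001]
ft_force: [0.4, 0.9, 1.6]
width: 27.4
```

Emit:
carry_out --rows '[[[0,0,0],[0,0,0],1],[[0,0,0],[0,0,0],1],[[0,0,0],[0,0,0],1],[[0,0,0],[0,0,0],1]]'

```text
t: 18.62
ee_pos: [499.2, -74.0, 67.9]
orientation: [2.002, 2.421, 0.001]
ft_force: [1.6, 1.0, 5.6]
width: 27.5
```

```bash
python3 -c "
from fit import *
where()"
```

```text
t 18.6167 vise xy [-0.3 80. ] z 67.93278202361547 yaw err deg -90.00812423629294 f [1.6 1.  5.6] w 27.513375344871175 tilt [ 0. -0.]
```

Knob gripped (27.5 mm). Lift it 13 mm.

Emit:
carry_out --rows '[[[0,0,-0.003],[0,0,0],1],[[0,0,-0.004],[0,0,0],1],[[0,0,-0.004],[0,0,0],1],[[0,0,-0.0025],[0,0,0],1],[[0,0,0],[0,0,0],1],[[0,0,0],[0,0,0],1],[[0,0,0],[0,0,0],1]]'

```text
t: 19.2
ee_pos: [499.0, -74.0, 81.1]
orientation: [2.002, 2.421, 0.001]
ft_force: [5.6, 0.7, -8.9]
width: 27.4
```

```bash
python3 -c "
from fit import *
where()"
```

```text
t 19.2 vise xy [-0.4 80. ] z 81.10752635975771 yaw err deg -90.00857463740807 f [ 5.6  0.7 -8.9] w 27.375742686628378 tilt [ 0. -0.]
```

Emit:
carry_out --rows '[[[-0.002,0.0005,0],[0,0,0],1],[[-0.004,0,0],[0,0,0],1],[[-0.004,0,0],[0,0,0],1],[[-0.004,0,0],[0,0,0],1],[[-0.004,0,0],[0,0,0],1],[[-0.004,0,0],[0,0,0],1],[[-0.004,0,0],[0,0,0],1],[[-0.004,0,0],[0,0,0],1],[[-0.004,0,0],[0,0,0],1],[[-0.003,0,0],[0,0,0],1],[[0,0,0],[0,0,0],1],[[0,0,0],[0,0,0],1]]'

```text
t: 20.2
ee_pos: [506.0, -110.3, 80.9]
orientation: [-2.002, -2.421, 0.0]
ft_force: [4.3, -0.1, -8.3]
width: 27.6
```

```bash
python3 -c "
from fit import *
where()
im=wsnap('w10.png')"
```

```text
t 20.2 vise xy [-0.4 43.1] z 80.86047509840343 yaw err deg -90.01665030915984 f [ 4.3 -0.1 -8.3] w 27.60874904217116 tilt [-0.  0.]
```

View pics/w10.png

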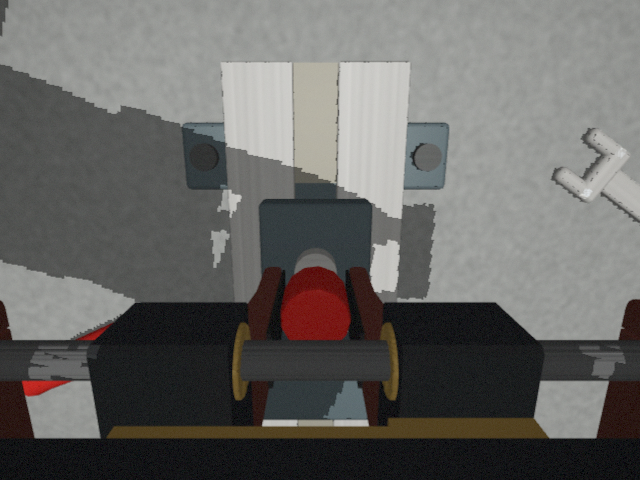

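Emit:
carry_out --rows '[[[-0.0015,0,0],[0,0,0],1],[[-0.0015,0,0],[0,0,0],1],[[0,0,0],[0,0,0],1],[[0,0,0],[0,0,0],1],[[0,0,0],[0,0,0],1]]'

```text
t: 20.67
ee_pos: [506.5, -112.9, 81.0]
orientation: [-2.002, -2.421, 0.0]
ft_force: [4.2, 3.4, -8.0]
width: 27.6
```

```bash
python3 -c "
from fit import *
where()
b=snap('scene','s10.png')[:,:,::-1]
cv2.imwrite('pics/s10c.png',cv2.resize(b[170:290,190:360],None,fx=4,fy=4,interpolation=cv2.INTER_CUBIC))"
```

```text
t 20.6667 vise xy [-0.4 40.4] z 81.01615838762567 yaw err deg -90.00740898983547 f [ 4.2  3.4 -8. ] w 27.59394498719706 tilt [-0.  0.]
```

View pics/s10c.png

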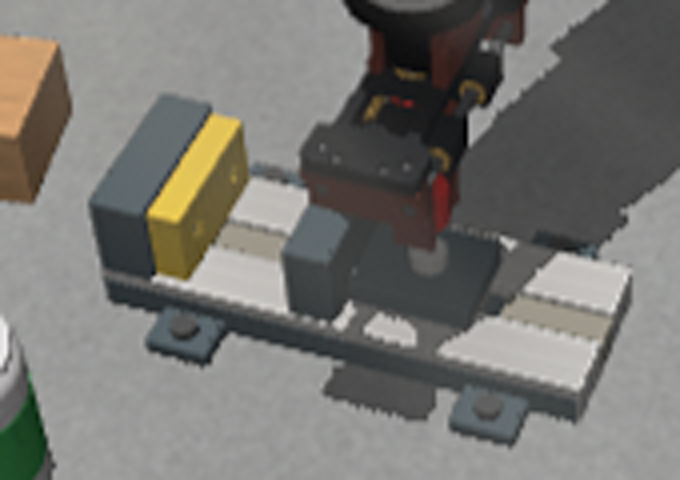

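Emit:
carry_out --rows '[[[-0.0004,0,0],[0,0,0],1],[[0,0,0.003],[0,0,0],1],[[0,0,0.003],[0,0,0],1],[[0,0,0.002],[0,0,0],1],[[0,0,0],[0,0,0],1],[[0,0,0],[0,0,0],1]]'

```text
t: 21.22
ee_pos: [506.6, -113.5, 72.8]
orientation: [-2.001, -2.421, 0.0]
ft_force: [3.2, 3.5, -6.3]
width: 27.4
```

```bash
python3 -c "
from fit import *
where()"
```

```text
t 21.2167 vise xy [-0.4 39.8] z 72.84883477180145 yaw err deg -90.00401343621067 f [ 3.2  3.5 -6.3] w 27.357084645233893 tilt [-0.  0.]
```

Emit:
carry_out --rows '[[[0,0,0.002],[0,0,0],1],[[0,0,0.002],[0,0,0],1],[[0,0,0.0005],[0,0,0],1],[[0,0,0],[0,0,0],1],[[0,0,0],[0,0,0],0.6],[[0,0,0],[0,0,0],0.4],[[0,0,0],[0,0,0],0.3],[[0,0,0],[0,0,0],0.3],[[0,0,0],[0,0,0],0.3],[[0,0,0],[0,0,0],0.3]]'

```text
t: 22.05
ee_pos: [506.9, -113.8, 68.8]
orientation: [2.002, 2.421, 0.0]
ft_force: [0.1, -0.7, -0.3]
width: 60.8
```

Emit:
carry_out --rows '[[[0,0,-0.01],[0,0,0],0.3],[[0,0,-0.025],[0,0,0],0.3],[[0,0,-0.03],[0,0,0],0.3],[[0,0,-0.03],[0,0,0],0.3],[[0,0,-0.03],[0,0,0],0.3],[[-0.02,0,-0.01],[0,0,0],0.3],[[-0.03,0,0],[0,0,0],0.3],[[-0.03,0,0],[0,0,0],0.3],[[0,0,0],[0,0,0],0.3],[[0,0,0],[0,0,0],0.3],[[0,0,0],[0,0,0],0.3]]'

```text
t: 22.97
ee_pos: [521.3, -191.7, 203.8]
orientation: [-2.002, -2.42, 0.0]
ft_force: [0.8, 0.1, 0.7]
width: 61.3
```

```bash
python3 -c "
from fit import *
where()
im=wsnap('w11.png')
b=snap('scene','s11.png')[:,:,::-1]
cv2.imwrite('pics/s11c.png',cv2.resize(b[170:290,190:360],None,fx=4,fy=4,interpolation=cv2.INTER_CUBIC))
snap('top','t11.png')"
```

```text
t 22.9667 vise xy [ -0.7 -39.8] z 203.7566203866245 yaw err deg -90.04113019934061 f [0.8 0.1 0.7] w 61.32605928784207 tilt [-0.  0.]
```

View pics/s11c.png

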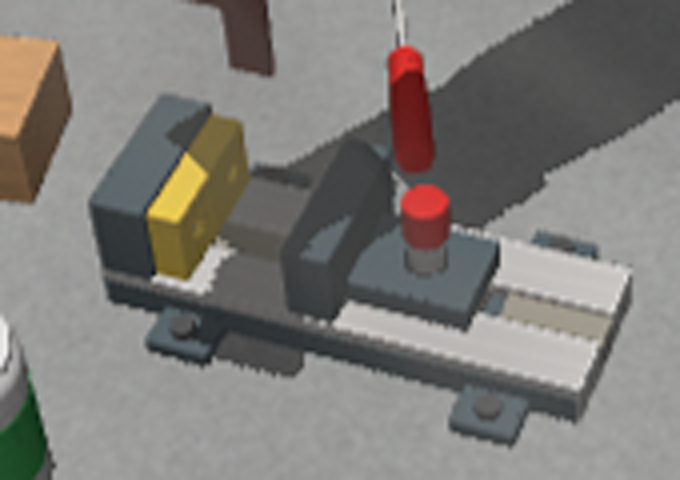

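View pics/w11.png

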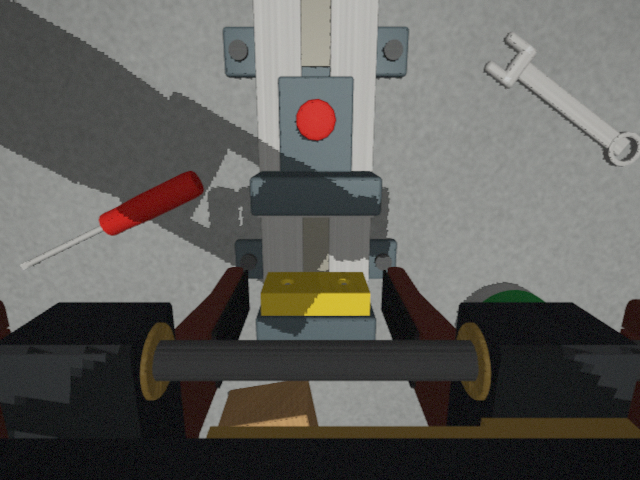

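View pics/t11.png

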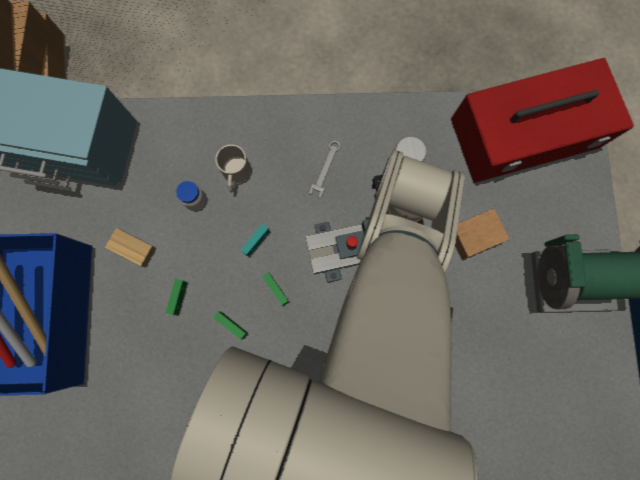

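```bash
python3 -c "
from fit import *
v=np.load('vise.npz')
for f,y in [('s9.png',80),('s11.png',40)]:
    im=cv2.imread('pics/'+f);h=cv2.cvtColor(im,cv2.COLOR_BGR2HSV)
    m=cv2.inRange(h,(0,150,50),(8,255,255))|cv2.inRange(h,(172,150,50),(180,255,255))
    for c in cv2.findContours(m,0,1)[0]:
        x,yy,w,hh=cv2.boundingRect(c)
        if 8<w<25 and 280<x<330: print(f,(x,yy,w,hh))
    p=lambda z:proj('scene',list(v['R']@[0,y]+v['t'])+[z])[0]
    print(p(99),p(71),p(107))
q=(316,120)
print(v['R'].T@(wonz('w11.png',q,99)[:2]-v['t']))
for q,z in [((262,315),80),((369,315),80),((251,211),84),((381,211),84)]: print(q,v['R'].T@(wonz('w11.png',q,z)[:2]-v['t']))
"
```

```text
s9.png (307, 220, 12, 16)
s9.png (287, 183, 11, 27)
[312.4 224.3] [312.6 233. ] [312.3 221.8]
s11.png (291, 216, 11, 10)
s11.png (287, 182, 11, 31)
[295.7 220.3] [296.2 228.9] [295.6 217.8]
[-0.3 39.2]
(262, 315) [ -44.9 -114.9]
(369, 315) [  43.8 -114.9]
(251, 211) [-49.6 -26.4]
(381, 211) [ 49.2 -26.4]
```

```bash
python3 -c "
from workcell import close_job
print(close_job())"
```

```text
the job is handed in; nothing more can be done
None
```

The pad is fitted to the fixed jaw, and the moving jaw sits one hole closer with its knob down. I handed the job in at about 23 s; the hand-in reports no verdict.

**What I did:** I stood the yellow pad on the bed and let go just short of the pins. I then pushed it on low down with spread fingers until it stopped hard, at about 23 N. After that I lifted the red knob 13 mm, slid the jaw 40 mm, lowered the knob into the hole and let go.

**Last checks:**
- **Pad:** its jaw-side edge measures at vise y -114.9 mm, against the jaw face at -115. It is centred within 1 mm and level on the bed.
- **Jaw:** the knob is at vise y 39.2 mm by camera and 39.8 mm by the arm's own reading, against 40 expected. The moving jaw's face measures at about -26.4 mm, against -30. I measured it at a rounded edge and take that as a reading error.
- **Knob:** while I lowered it, the spring still pulled about 6 N at roughly 5 mm of lift, so the pin was in the hole. After release its height in the scene picture matches fully down, though one pixel there is about 3 mm.
- **Bystanders:** none appear to have moved in the last pictures. The arm covered part of the top view, and I did not measure their positions.
- **Camera disagreement:** early on, the top camera and the wrist camera differed by about 5 mm on the pad's position. I used the wrist camera, and the grasp and fit went as it predicted.

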